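# Press a filter cassette shut with the bench quick clamp

## Task

The two-piece filter cassette in the quick clamp's saddle still has its cap standing off: squeeze the clamp's sprung trigger against its grip post, over and over, until the jaw has pressed the cap fully home and bears on it firmly, with about 20 N; above 30 N the cassette cracks. Then press the release tab so that the jaw springs all the way back open, and leave the closed cassette lying in its saddle. Work only the trigger and the tab (no pushing the jaw or the cassette with the fingers) and leave the other things on the bench where they are.

Things in the scene. Friction and masses are not known exactly. Their poses are not given: they have to be found in the camera images.
- clamp: Bench quick clamp, white base plate 290 x 80 x 12 mm, screwed down. Origin on the bench (z 0) under the trigger pivot. Its x runs along the bar: release tab x -102 mm, trigger -13, fixed grip post 29, jaw face 66, V saddle 81 to 131, stop face 130 to 138 (fixed in use, set anew each time); y across, z up. Black cheeks x -78 to 38, y +-21, up to z 63, at the post up to z 87.
- grip_post (a point): Middle of the fixed upright black grip post at clamp x 29, z 100 mm: 12 mm thick along clamp x (23 to 35), 24 mm wide in y, top at z 120, free above z 87.
- trigger_grip (a point): Trigger, where to squeeze: a black paddle 24 mm wide in y, 6 mm thick, on the -x side of the post, z 75 to 115, leaning back 0.15 rad at rest. A rubber ridge (10 mm bar across its back) at z 99 is its hindmost part, 6 mm behind (-x of) this point. Span over ridge and post along clamp x: 54 mm at rest, 28 mm fully squeezed. Only the trigger moves, the post is fixed.
- trigger (a joint): Trigger angle, rad: 0 at rest, 0.30 fully squeezed (ridge moves 26 mm). Pivot 86 mm below the ridge. Springs back by itself; let it return fully between squeezes. Push at the ridge: 3 N to start, 6 N at the end of an idle stroke, 10 to 13 N while the cap slides, then rising 3 N per mm; a fast squeeze jolts. 14 N here presses the cassette with 11 N, 18 N with 18, 20 N with 21, 24 N with 26.
- jaw (a joint): Travel of the toothed bar and jaw along clamp x, m: 0 fully open (a spring of about 4 N pulls it back there), 0.050 at most. Each full squeeze walks it on by 8 mm (the first by 7) and a pawl holds it in 4 mm teeth when the trigger is let go. It meets the cap at about 0.011 to 0.022; the cap is home at about 0.026 to 0.034. Once tight, the trigger stops part-way.
- pad: Round jaw head, a 40 mm black disc with a 32 mm rubber face, axis along clamp x at z 42 mm; the face is 4 mm ahead (+x) of its origin. Sprung in the jaw, 10 N per mm.
- cassette: Filter cassette, a 46 mm drum lying loose in the V saddle, axis along clamp x (its own x, towards the stop) at z 42 mm, about 80 g. Origin on the axis; grey base half x -4 to 18, cap half (white band) on the jaw's side, 16 mm long, x -26 to -10 when wide open. Stands up to 17 mm short of the stop; the jaw pushes it along to it. Cracks if the jaw presses with more than 30 N.
- cap (a joint): How far the cap is pushed onto the base half, m: starts at 0 to 0.002, 0.006 is fully home (no gap). Slides stiffly, at about 8 N, and stays where it is pushed.
- release_tab (a point): Middle of the top of the release tab, a black plate 28 mm along clamp x, 30 mm wide, 5 mm thick, at clamp x -102, z 75 mm; it pivots 42 mm ahead of this point. Pushed down 7 to 10 mm (3 N, up to 10 N when tight; stops hard at 10 mm) it lifts the pawl; kept down with the trigger at rest, the jaw springs open within about 1 s.
- tube_a: Bystander: capped tube standing upright, 30 mm diameter, 95 mm tall; origin under its centre.
- tube_b: Bystander: a like capped tube, 30 mm diameter, 95 mm tall; origin under its centre.
- spare: Bystander: a closed spare cassette standing on its flat face, 46 mm diameter, 36 mm tall; origin under its centre.
- dish: Bystander: covered dish, 90 mm diameter, 14 mm tall; origin under its centre.
- marker: Bystander: marker pen lying flat, 130 x 13 x 13 mm along its x; origin under its middle.
- beaker: Bystander: glass beaker, 66 mm diameter, 85 mm tall; origin under its centre.

How it is judged:
By the outcome, as a careful person would: the job done as asked, in the order asked, and still so for the second after the job is handed in, with the robot touching nothing.
It also fails if it takes over 69 s, if anything falls off the work surface, if the arm or the gripper's body presses on something with over 40 N, if the wrist force passes 120 N, or if a joint passes its speed limit or range.

## Robot

A 6-joint arm with a two-finger parallel gripper is mounted at the origin on the work surface. World frame = base frame: x ahead of the robot, y to its left, z up, the work surface at z = 0. Lengths are in m, angles in rad, forces in N, time in s.
With the tool pointing down it reaches from about 0.3 to 0.875 m from the base axis. Payload 6.4 kg.
Tool frame: the origin (TCP) lies at the very end of the fingers, on their centre line; the grasp point (between the pads) lies 19 mm behind it (env.pinch_z is the distance from the TCP to the grasp point, in m); z points along the fingers, y is the line along which they close (so a half turn about z gives the same grasp; the last joint's range is limited). The gripper opens to 88 mm and grips with 3 to 60 N. Pads are 18 mm wide; open, the fingers measure 123 mm over their backs; the gripper's body (75 mm by 187 mm) begins 45 mm behind the grasp point.
Start: joints at [-1.382, 0.181, 1.607, -0, 1.354, -0.206], TCP at [0.221, -0.531, 0.204] pointing down, gripper open.
Joint ranges: [-2.99, 2.99], [-0.89, 2.07], [0.3, 2.58], [-1.14, 4.28], [0, 2.63], [-3.12, 3.12]. Speed limits (rad/s): [2.57, 2.57, 3.01, 3.14, 3.14, 3.14].

## Interface

Orientations are given as a unit quaternion [x, y, z, w].
In Python, from rig import env gives the robot as it stands. The module is installed in compiled form; this text tells all that it offers.
- The arm moves only by the tool drive_tool, never from a script. Its arguments are lists of equal length, an entry for each row: "rotation": the turn, a rotation vector about the world's x, y, z in degrees, a list of three; "dp": the shift along the world's x, y, z in m, a list of three; "fingers": the opening, from 0 (shut) to 1 (fully open). A call has 1 to 8 rows; each row shifts and turns the commanded pose from where the row before left it; what a row does not reach is not made up. A row lasts 1/8 s, in which the tool goes at most 62.5 mm and 10.7 degrees, less where a joint would pass 70% of its speed; a pose out of reach is approached as far as the arm can. A call with a gripper value outside its range is refused whole. The fingers move at their own pace and stop on an object; "newtons" is the grip in N (left out, the last holds). Time passes only in rows, so rows that do not move let the fingers close. It gives the time, the measured TCP pose, the force, the opening and the grip force at its end, in the units of the state.
- env.observe(): the state, without advancing time (a new reading comes with each control period).
- env.grab_frame(name): name is "scene" or "top" or "wrist"; returns the picture (480x640x3 uint8, red, green, blue); there is no depth.
- env.calibration(name): a dict with "mtx" (3x3 intrinsics, pixels), "extrinsics" (4x4, takes a point from camera to world coordinates); the wrist camera has in their place "T_tool_cam" (4x4, takes a point from camera to tool coordinates, whose origin is the TCP and whose axes are the flange's). Camera axes: x right, y down, z forward; pixel columns grow to the right and rows downward; lengths in m; the calibration is good to about 2 mm. The wrist camera is an equidistant fisheye: a pixel r from the principal point sees the ray r / f radians off the axis. A picture is of the moment at which its call begins: read the wrist's pose just before it. calibration takes no time and is no camera call.
- env.job_done(): hands the job in; it is judged then, once.
Trained networks look in the newest picture that a camera, given by its name, has taken for a name from the list of things; names that differ only in an ending like _2 or _b are one class to them, and where a whole thing is asked for, a point or a joint stands for the part that bears it (a point fixed in the world has none). Each returns a list of dicts, best first, with "confidence" (0 to 1); they miss things now and then, are a little off and sometimes report something else, mostly with a low value. They report only what shows in the picture. A call takes as long as a camera call.
- env.boxes_of(camera, target): "position" ([row, column] in pixels, amid what is visible of it).
- env.mark_of(camera, target): "position" ([row, column] in pixels: a listed point, or the origin of a listed thing).
The state is a dict: "time_s": time; "joint_positions": joint angles; "qvel": joint speeds; "effort": joint torques, N m; "position": TCP position; "tcp_rot": TCP orientation; "wrist_force": force on the tool from outside, world axes, zero at the start; "ft_torque": the same for the moment, N m; "finger_gap": finger opening in m; "grip_force": force on a finger pad.
Only numpy, scipy, OpenCV 4.12 (cv2) and the standard library are available. Lean on these libraries where they do the work, as an engineer would, in place of code of your own. Each camera call takes 0.05 s, during which the arm holds its last target. There are 200 camera calls.

## Working session

There is one attempt and no reset: what is moved stays moved. The work goes in short steps, Python scripts to look and compute and a tool call to move; the robot and the scene stay as the last step left them, time stands still between calls to the robot, and variables do not carry over. Pictures are saved under pics/ and viewed, at most 10 in all, crops included, and the job is handed in when it is done.

Besides the shell and the picture viewer there is one more tool, called after ">>>" by a JSON object that holds its "name" and its "arguments". drive_tool: Moves the arm, as the interface text tells. Its arguments: {"type":"object","properties":{"rotation":{"type":"array"},"dp":{"type":"array"},"fingers":{"type":"array"},"newtons":{"type":"number"}},"required":["rotation","dp","fingers"]}

```bash
mkdir -p pics; cat > h.py <<'E'
import numpy as np, cv2, json
from rig import env
from scipy.spatial.transform import Rotation as R
def ray(cam,rc):
    c=env.calibration(cam); K=np.array(c["mtx"]); T=np.array(c["extrinsics"])
    d=T[:3,:3]@np.linalg.inv(K)@[rc[1],rc[0],1]
    return T[:3,3],d/np.linalg.norm(d)
def onz(cam,rc,z):
    o,d=ray(cam,rc); return o+d*(z-o[2])/d[2]
def proj(cam,p):
    c=env.calibration(cam); K=np.array(c["mtx"]); T=np.linalg.inv(np.array(c["extrinsics"]))
    q=K@(T[:3,:3]@np.array(p)+T[:3,3]); return q[[1,0]]/q[2]
def save(cam,n):
    im=env.grab_frame(cam); cv2.imwrite(f"pics/{n}.png",im[:,:,::-1]); return im
E
python3 - <<'E'
from h import *
z={"clamp":0,"grip_post":.1,"trigger_grip":.096,"pad":.042,"cassette":.042,"release_tab":.075,"tube_a":0,"spare":0,"dish":0,"marker":0,"beaker":0}
for cam in("scene","top"):
    save(cam,cam+"0")
    for n in z:
        for d in env.mark_of(cam,n)[:2]:
            print(cam,n,np.round(d["position"]),round(d["confidence"],2),np.round(onz(cam,d["position"],z[n]),3))
s=env.observe();print(s["position"],s["tcp_rot"],s["wrist_force"],s["time_s"],s["finger_gap"])
print(np.array(env.calibration("wrist")["T_tool_cam"]).round(3))
E
```

```text
scene clamp [248. 323.] 0.72 [ 0.532 -0.005  0.   ]
scene grip_post [212. 341.] 0.89 [0.538 0.022 0.1  ]
scene trigger_grip [206. 312.] 0.7 [ 0.531 -0.021  0.096]
scene trigger_grip [198. 258.] 0.69 [ 0.533 -0.099  0.096]
scene pad [246. 361.] 0.89 [0.546 0.055 0.042]
scene cassette [258. 392.] 0.89 [0.56  0.102 0.042]
scene cassette [248. 321.] 0.45 [ 0.561 -0.001  0.042]
scene release_tab [200. 257.] 0.57 [ 0.518 -0.108  0.075]
scene tube_a [284. 294.] 0.71 [ 0.604 -0.034 -0.   ]
scene tube_a [228. 377.] 0.61 [0.475 0.073 0.   ]
scene spare [245. 408.] 0.55 [0.499 0.124 0.   ]
scene dish [326. 361.] 0.59 [0.652 0.074 0.   ]
scene marker [203. 311.] 0.79 [ 0.446 -0.041  0.   ]
scene marker [226. 376.] 0.63 [0.472 0.07  0.   ]
scene beaker [277. 240.] 0.88 [ 0.609 -0.116  0.   ]
scene beaker [211. 340.] 0.24 [0.452 0.009 0.   ]
top clamp [276. 336.] 0.91 [ 0.528 -0.001  0.   ]
top clamp [336. 362.] 0.31 [ 0.438 -0.041  0.   ]
top grip_post [261. 320.] 0.6 [0.541 0.025 0.1  ]
top grip_post [271. 348.] 0.28 [ 0.528 -0.013  0.1  ]
top trigger_grip [270. 348.] 0.66 [ 0.53  -0.014  0.096]
top pad [258. 297.] 0.85 [0.551 0.058 0.042]
top cassette [251. 267.] 0.7 [0.559 0.102 0.042]
top release_tab [290. 413.] 0.82 [ 0.506 -0.106  0.075]
top tube_a [229. 354.] 0.93 [ 0.6   -0.028  0.   ]
top tube_a [309. 284.] 0.85 [0.477 0.078 0.   ]
top spare [302. 248.] 0.84 [0.486 0.132 0.   ]
top spare [226. 358.] 0.37 [ 0.606 -0.033  0.   ]
top dish [226. 355.] 0.72 [ 0.605 -0.029  0.   ]
top dish [198. 289.] 0.56 [0.648 0.074 0.   ]
top marker [338. 360.] 0.93 [ 0.436 -0.038  0.   ]
top beaker [223. 408.] 0.58 [ 0.612 -0.11   0.   ]
[ 0.22118249 -0.53076782  0.20431233] [ 9.80581913e-01  1.96109947e-01  3.84413816e-06 -1.05300393e-05] [-0.57003102  0.16823732 -0.0564144 ] 1.2 0.08796065898615832
[[ 0.001 -0.948 -0.318  0.083]
 [ 1.     0.001  0.     0.   ]
 [ 0.    -0.318  0.948 -0.181]
 [ 0.     0.     0.     1.   ]]
```

View pics/scene0.png

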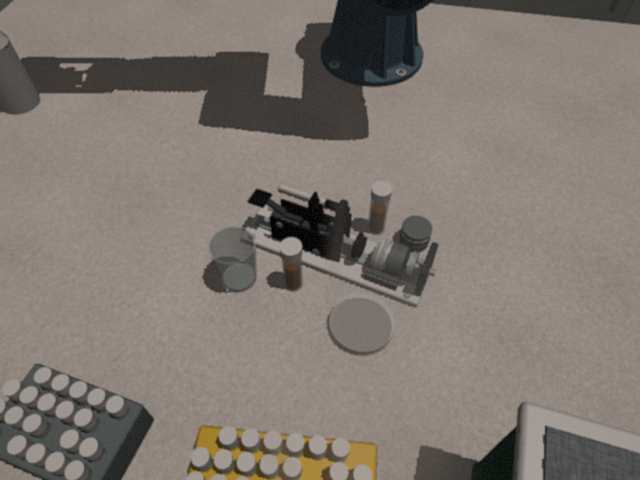

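View pics/top0.png

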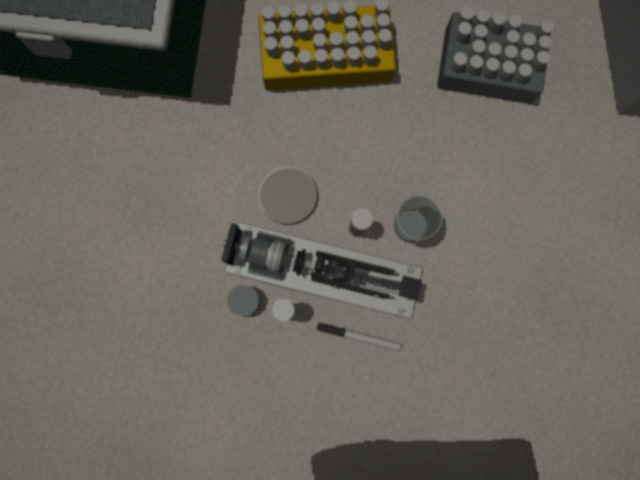

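```bash
cat > fit.py <<'E'
from h import *
from scipy.optimize import least_squares
P={"clamp":(0,0,0),"grip_post":(.029,0,.1),"trigger_grip":(-.013,0,.099),"pad":(.062,0,.042),"release_tab":(-.102,0,.075)}
obs=[("scene",n,p) for n,p in[("clamp",(248,323)),("grip_post",(212,341)),("trigger_grip",(206,312)),("pad",(246,361)),("release_tab",(200,257))]]
obs+=[("top",n,p) for n,p in[("clamp",(276,336)),("grip_post",(261,320)),("trigger_grip",(270,348)),("pad",(258,297)),("release_tab",(290,413))]]
cor=[((223,238),(1,1)),((265,423),(-1,1)),((318,412),(-1,-1)),((273,225),(1,-1))]
def W(v,p):
    c,s=np.cos(v[2]),np.sin(v[2]); return np.array([v[0]+c*p[0]-s*p[1],v[1]+s*p[0]+c*p[1],p[2]])
def res(v):
    r=[proj(c,W(v,P[n]))-p for c,n,p in obs]
    # clamp y (left of clamp x) is towards the robot
    r+=[proj("top",W(v,(v[3]+a*.145,-b*.04,.012)))-p for p,(a,b) in cor]
    return np.concatenate(r)
f=least_squares(res,[.53,0,1.31,0],loss="soft_l1",f_scale=2)
if __name__=="__main__":
    print(f.x,np.degrees(f.x[2])); print(res(f.x).reshape(-1,2).round(1).tolist())
    for p in[(.008,0,.09),(-.102,0,.075)]: print(W(f.x,p).round(4))
E
python3 fit.py
```

```text
[ 0.53256807 -0.00473116  1.35846952  0.02228426] 77.83457032202631
[[0.4, -0.5], [1.1, 1.4], [-1.7, 2.7], [-0.5, 0.7], [-3.4, 3.1], [-3.0, 2.6], [1.7, 0.9], [-0.2, 2.7], [3.1, 1.4], [-4.3, -1.5], [-1.5, -0.5], [0.3, 0.8], [-0.8, 0.8], [-0.3, -0.6]]
[0.5343 0.0031 0.09  ]
[ 0.5111 -0.1044  0.075 ]
```

>>> {"name": "drive_tool", "arguments": {"rotation": [[0,0,-5],[0,0,-5],[0,0,-5],[0,0,-5],[0,0,-5],[0,0,-5],[0,0,-4.8],[0,0,0]], "dp": [[0.026,0.0445,0],[0.026,0.0445,0],[0.026,0.0445,0],[0.026,0.0445,0],[0.026,0.0445,0],[0.026,0.0445,0],[0.026,0.0445,0],[0.026,0.0445,0]], "fingers": [1,1,1,1,1,1,1,1], "newtons": 20}}

```text
time_s: 2.2
position: [0.4299, -0.1733, 0.2046]
tcp_rot: [0.994, -0.107, 0.0, 0.0]
wrist_force: [0.9, 0.9, -0.5]
finger_gap: 0.088
grip_force: 0.0
```

>>> {"name": "drive_tool", "arguments": {"rotation": [[0,0,0],[0,0,0],[0,0,0],[0,0,0],[0,0,0]], "dp": [[0.026,0.0445,0],[0.026,0.0445,0],[0.026,0.0445,0],[0.026,0.0445,0],[0,0,0]], "fingers": [1,1,1,1,1]}}

```text
time_s: 2.82
position: [0.5341, 0.0061, 0.2042]
tcp_rot: [0.995, -0.104, 0.0, -0.0]
wrist_force: [-0.5, -0.5, -0.7]
finger_gap: 0.0881
grip_force: 0.0
```

```bash
cat >> h.py <<'E'
def wcam():
    s=env.observe(); c=env.calibration("wrist"); T=np.eye(4); T[:3,:3]=R.from_quat(s["tcp_rot"]).as_matrix(); T[:3,3]=s["position"]
    return T@np.array(c["T_tool_cam"]),np.array(c["mtx"])
def wproj(M,p):
    T,K=M; q=T[:3,:3].T@(np.array(p)-T[:3,3]); r=np.hypot(q[0],q[1]); th=np.arctan2(r,q[2])
    return np.array([K[1,2]+K[1,1]*th*q[1]/r,K[0,2]+K[0,0]*th*q[0]/r])
def wray(M,rc):
    T,K=M; a=np.array([(rc[1]-K[0,2])/K[0,0],(rc[0]-K[1,2])/K[1,1]]); th=np.hypot(*a)
    return T[:3,3],T[:3,:3]@np.r_[a/th*np.sin(th),np.cos(th)]
def wonz(M,rc,z):
    o,d=wray(M,rc); return o+d*(z-o[2])/d[2]
E
python3 - <<'E'
from fit import *
M=wcam(); im=save("wrist","w1").copy()
for n,p in P.items():
    q=wproj(M,W(f.x,p)); cv2.circle(im,(int(q[1]),int(q[0])),4,(255,0,0),1)
    for d in env.mark_of("wrist",n)[:2]: print(n,np.round(d["position"],1),round(d["confidence"],2),q.round(1),wonz(M,d["position"],p[2]).round(4),W(f.x,p).round(4))
cv2.imwrite("pics/w1m.png",im[:,:,::-1])
E
```

```text
clamp [201.2 324.7] 0.75 [201.7 324.7] [ 0.5331 -0.0048  0.    ] [ 0.5326 -0.0047  0.    ]
grip_post [226.7 294.8] 0.81 [227.8 291.7] [0.539 0.021 0.1  ] [0.5387 0.0236 0.1   ]
grip_post [261.1 214.2] 0.18 [227.8 291.7] [0.524  0.0945 0.1   ] [0.5387 0.0236 0.1   ]
trigger_grip [229.2 343.2] 0.56 [227.7 344.1] [ 0.5288 -0.0165  0.099 ] [ 0.5298 -0.0174  0.099 ]
pad [209.4 261.9] 0.79 [210.8 260.8] [0.5468 0.0545 0.042 ] [0.5456 0.0559 0.042 ]
release_tab [219.1 440.5] 0.84 [221.4 440.2] [ 0.5131 -0.105   0.075 ] [ 0.5111 -0.1044  0.075 ]
```

View pics/w1m.png

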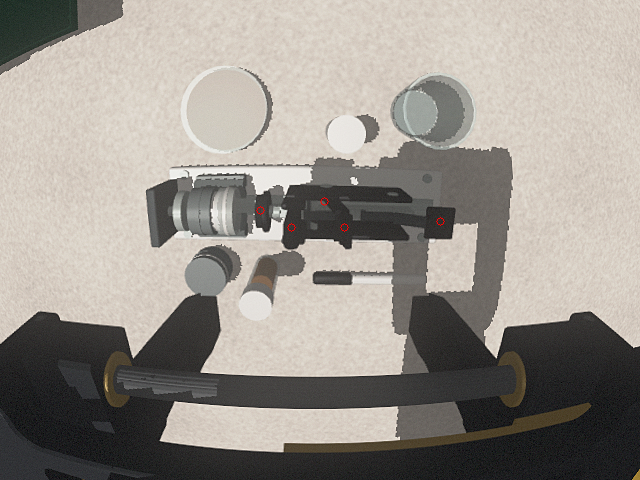

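>>> {"name": "drive_tool", "arguments": {"rotation": [[0,0,0],[0,0,0],[0,0,0],[0,0,0],[0,0,0]], "dp": [[0,-0.003,-0.04],[0,0,-0.04],[0,0,-0.02],[0,0,-0.012],[0,0,0]], "fingers": [1,1,1,0.8,0.68]}}

```text
time_s: 3.75
position: [0.5327, -0.0003, 0.092]
tcp_rot: [0.994, -0.107, -0.001, -0.0]
wrist_force: [-0.4, 0.1, 0.1]
finger_gap: 0.0702
grip_force: 0.0
```

```bash
python3 - <<'E'
from fit import *
s=env.observe();print(s["position"],s["wrist_force"],s["finger_gap"],s["grip_force"])
im=save("wrist","w2")
E
```

```text
[ 5.32741957e-01 -2.86447692e-04  9.19636342e-02] [-0.44908481  0.12076763  0.12584539] 0.07023792200612274 0.0
```

View pics/w2.png

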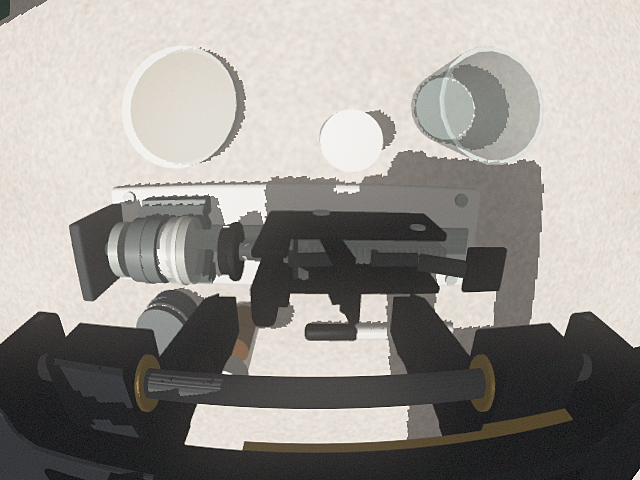

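>>> {"name": "drive_tool", "arguments": {"rotation": [[0,0,0],[0,0,0],[0,0,0]], "dp": [[0.0007,0.003,0],[0,0,0],[0,0,0]], "fingers": [0.68,0.64,0.64]}}

```text
time_s: 4.18
position: [0.5342, 0.0033, 0.0928]
tcp_rot: [0.994, -0.106, 0.0, 0.0]
wrist_force: [-0.6, 1.1, 0.2]
finger_gap: 0.0563
grip_force: 0.0
```

>>> {"name": "drive_tool", "arguments": {"rotation": [[0,0,0],[0,0,0],[0,0,0],[0,0,0],[0,0,0],[0,0,0]], "dp": [[0.0002,0.0009,0],[0.0002,0.0009,0],[0.0002,0.0009,0],[0.0002,0.0009,0],[0.0002,0.0009,0],[0,0,0]], "fingers": [0.62,0.6,0.58,0.56,0.54,0.54]}}

```text
time_s: 4.92
position: [0.5349, 0.0078, 0.0923]
tcp_rot: [0.994, -0.106, -0.0, -0.0]
wrist_force: [-0.1, 0.2, 0.8]
finger_gap: 0.0479
grip_force: 0.0
```

```bash
python3 - <<'E'
from fit import *
M=wcam(); im=save("wrist","w3").copy()
print(env.observe()["wrist_force"],env.observe()["grip_force"])
for p in[(-.013,0,.099),(.023,.012,.12),(.023,-.012,.12),(.035,.012,.12),(.035,-.012,.12),W and (0,0,0)]:
    q=wproj(M,W(f.x,p)); cv2.circle(im,(int(q[1]),int(q[0])),2,(255,0,0),-1)
for x in(-.0112,.0367):
    q=wproj(M,W(f.x,(x,0,.092))); cv2.circle(im,(int(q[1]),int(q[0])),2,(0,255,0),-1)
c=im[180:420,140:500]; cv2.imwrite("pics/w3m.png",cv2.convertScaleAbs(cv2.resize(c,None,fx=2.2,fy=2.2),alpha=1.8,beta=25)[:,:,::-1])
for n in("trigger_grip","grip_post"): print(n,env.mark_of("wrist",n)[:2],wproj(M,W(f.x,P[n])))
E
```

```text
[ 0.24597126 -0.68329749  0.73055369] 0.0
trigger_grip [{'position': [287.9, 362.3], 'confidence': 0.75}] [288.24193991 363.56192347]
grip_post [{'position': [288.8, 284.1], 'confidence': 0.78}] [289.17017342 282.55648146]
```

View pics/w3m.png

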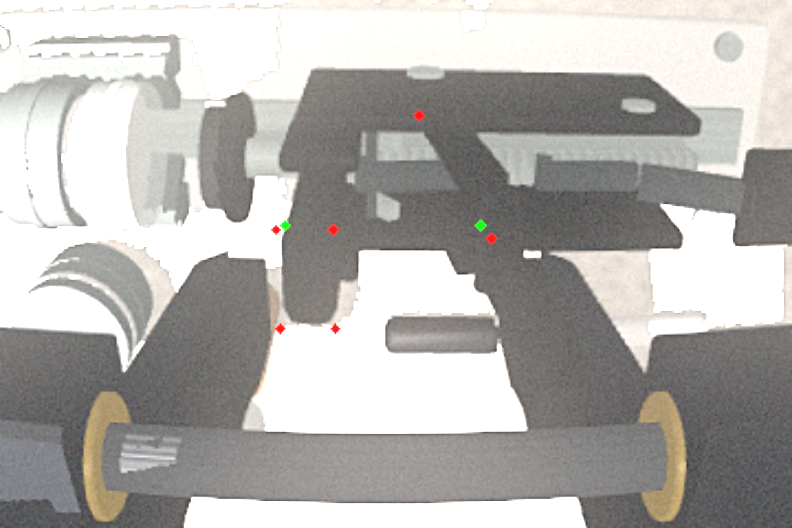

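```bash
python3 - <<'E'
from fit import *
M=wcam(); im=cv2.imread("pics/w3.png"); s=env.observe(); Rm=R.from_quat(s["tcp_rot"]).as_matrix()
g=s["finger_gap"]/2; print(env.pinch_z)
im=cv2.convertScaleAbs(im,alpha=2.2,beta=40)[200:380,180:460]; k=2.8; im=cv2.resize(im,None,fx=k,fy=k)
for sy in(1,-1):
  for tx,col in((-.009,(0,0,255)),(.009,(0,255,0))):
    pts=[wproj(M,s["position"]+Rm@[tx,sy*g,-z]) for z in(0,.019,.04)]
    for q in pts: cv2.circle(im,(int((q[1]-180)*k),int((q[0]-200)*k)),4,col,-1)
cv2.imwrite("pics/w3n.png",im)
E
```

```text
0.0187
```

View pics/w3n.png

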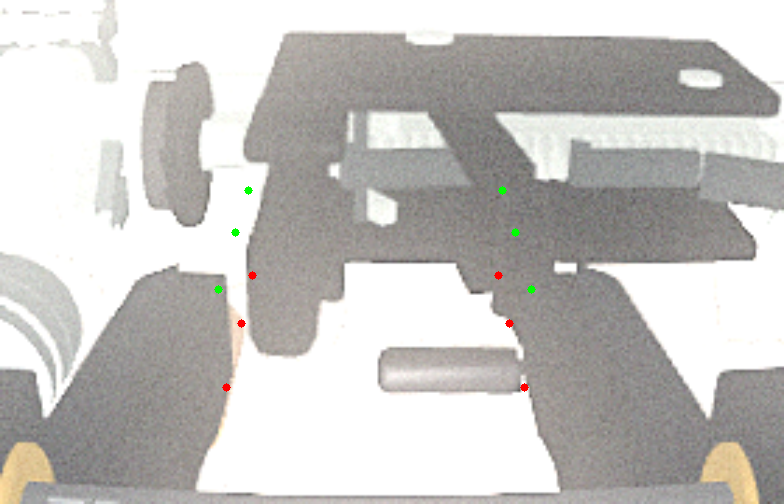

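```bash
python3 - <<'E'
from fit import *
s=env.observe(); Rm=R.from_quat(s["tcp_rot"]).as_matrix(); g=s["finger_gap"]/2
im=cv2.convertScaleAbs(save("scene","s2"),alpha=2.2,beta=30).copy()
k=5; r0,c0=140,240; im=cv2.resize(im[r0:r0+120,c0:c0+160],None,fx=k,fy=k)
def dot(p,col):
    q=proj("scene",p); cv2.circle(im,(int((q[1]-c0+.5)*k),int((q[0]-r0+.5)*k)),4,col,-1)
for sy in(1,-1):
  for z in(0,.019,.04): dot(s["position"]+Rm@[0.009,sy*g,-z],(0,255,0))
for p in[(.029,0,.12),(.023,-.012,.12),(.035,-.012,.12),(.023,-.012,.087),(.035,-.012,.087),(-.019,-.012,.099)]: dot(W(f.x,p),(255,0,0))
cv2.imwrite("pics/s2m.png",im[:,:,::-1])
E
```

```text
(no output)
```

View pics/s2m.png

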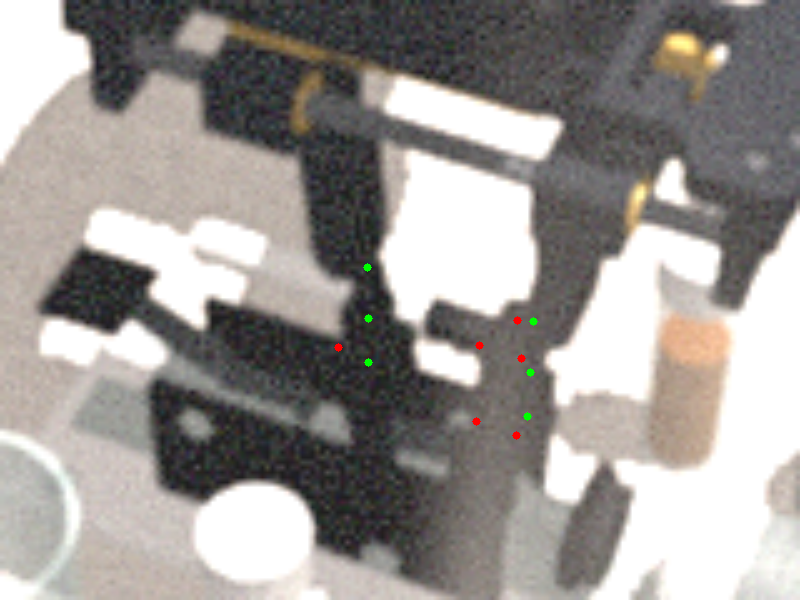

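```bash
python3 - <<'E'
from fit import *
M=wcam(); s=env.observe(); Rm=R.from_quat(s["tcp_rot"]).as_matrix()
def tri(a,b):
    (o1,d1),(o2,d2)=a,b; d1=d1/np.linalg.norm(d1)
    t=np.linalg.lstsq(np.c_[d1,-d2],o2-o1,rcond=None)[0]; p,q=o1+t[0]*d1,o2+t[1]*d2; return (p+q)/2,np.linalg.norm(p-q)
# trigger-side finger back corner of tip, post-side outer? 
for wr,sc in[((200+268/2.8,180+605/2.8),(140+272/5,240+320/5)),((200+266/2.8,180+575/2.8),(140+276/5,240+345/5))]:
    p,e=tri(wray(M,wr),ray("scene",sc)); print(p.round(4),e.round(4),(Rm.T@(p-s["position"])).round(4))
E
```

```text
[ 0.5334 -0.0312  0.1207] 0.0006 [ 0.0068  0.0384 -0.0284]
[ 0.5359 -0.0249  0.1231] 0.0018 [ 0.0079  0.0316 -0.0308]
```

>>> {"name": "drive_tool", "arguments": {"rotation": [[0,0,0],[0,0,0],[0,0,0],[0,0,0],[0,0,0],[0,0,0],[0,0,0]], "dp": [[-0.001,-0.0046,0],[0,0,0],[0,0,0],[0,0,-0.004],[0,0,-0.007],[0,0,-0.007],[0,0,0]], "fingers": [0.8,1,1,1,1,1,1]}}

```text
time_s: 6.0
position: [0.5331, 0.0033, 0.0733]
tcp_rot: [0.994, -0.106, -0.001, -0.0]
wrist_force: [-0.1, 0.2, -0.5]
finger_gap: 0.0881
grip_force: 0.0
```

>>> {"name": "drive_tool", "arguments": {"rotation": [[0,0,0],[0,0,0],[0,0,0],[0,0,0],[0,0,0],[0,0,0],[0,0,0],[0,0,0]], "dp": [[0,0,-0.007],[0,0,0],[0,0,0],[0,0,0],[0,0,0],[0,0,0],[0,0,0],[0,0,0]], "fingers": [1,0.85,0.72,0.68,0.66,0.64,0.62,0.62]}}

```text
time_s: 7.0
position: [0.5339, 0.0031, 0.0674]
tcp_rot: [0.994, -0.106, 0.0, 0.0]
wrist_force: [-0.5, 0.1, 0.2]
finger_gap: 0.0545
grip_force: 0.0
```

>>> {"name": "drive_tool", "arguments": {"rotation": [[0,0,0],[0,0,0],[0,0,0],[0,0,0]], "dp": [[0.0002,0.0009,0],[0.0002,0.0009,0],[0.0002,0.0009,0],[0,0,0]], "fingers": [0.6,0.58,0.56,0.56]}}

```text
time_s: 7.5
position: [0.5345, 0.0055, 0.0676]
tcp_rot: [0.994, -0.106, 0.0, 0.0]
wrist_force: [-3.0, -3.4, 3.7]
finger_gap: 0.0492
grip_force: 3.1
```

>>> {"name": "drive_tool", "arguments": {"rotation": [[0,0,0],[0,0,0],[0,0,0],[0,0,0]], "dp": [[-0.0004,-0.002,0],[0,0,-0.005],[0,0,0],[0,0,0]], "fingers": [0.7,0.7,0.66,0.64]}}

```text
time_s: 8.0
position: [0.534, 0.004, 0.0621]
tcp_rot: [0.994, -0.106, -0.0, -0.0]
wrist_force: [0.3, 0.3, -0.3]
finger_gap: 0.0563
grip_force: 0.0
```

```bash
python3 - <<'E'
from fit import *
M=wcam(); s=env.observe(); im=save("wrist","w4")
print(s["position"],s["wrist_force"],s["finger_gap"])
a=cv2.convertScaleAbs(im,alpha=2,beta=30)[200:360,180:460]; a=cv2.resize(a,(700,400))
sc=save("scene","s4"); b=cv2.convertScaleAbs(sc,alpha=2.2,beta=30)[170:230,250:390]; b=cv2.resize(b,None,fx=5,fy=3.3)
b=cv2.resize(b,(700,200)) if 0 else cv2.resize(cv2.convertScaleAbs(sc,alpha=2.5,beta=30)[180:230,275:400],(500,200))
b=np.pad(b,((0,0),(0,200),(0,0)))
cv2.imwrite("pics/w4m.png",np.vstack([a,b])[:,:,::-1])
E
```

```text
[0.53395041 0.00401541 0.06205335] [ 0.32501001  0.26414916 -0.26461101] 0.05633370639763263
```

View pics/w4m.png

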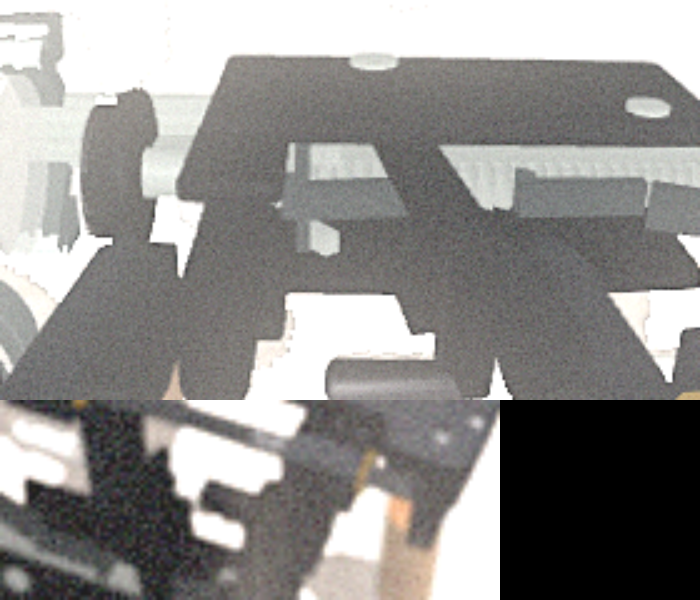

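>>> {"name": "drive_tool", "arguments": {"rotation": [[0,0,0],[0,0,0],[0,0,0],[0,0,0]], "dp": [[0,0,0],[0.0002,0.0009,0],[0.0002,0.0009,0],[0.0002,0.0009,0]], "fingers": [0.62,0.6,0.58,0.56]}}

```text
time_s: 8.6
position: [0.535, 0.006, 0.0627]
tcp_rot: [0.994, -0.106, 0.0, 0.0]
wrist_force: [-1.1, -4.7, 3.2]
finger_gap: 0.0494
grip_force: 2.5
```

>>> {"name": "drive_tool", "arguments": {"rotation": [[0,0,0],[0,0,0],[0,0,0],[0,0,0],[0,0,0],[0,0,0]], "dp": [[0.0002,0.0009,0],[0.0002,0.0009,0],[0.0002,0.0009,0],[0.0002,0.0009,0],[0.0002,0.0009,0],[0.0002,0.0009,0]], "fingers": [0.54,0.52,0.5,0.48,0.46,0.44]}}

```text
time_s: 9.35
position: [0.5363, 0.0107, 0.0631]
tcp_rot: [0.994, -0.106, 0.001, 0.001]
wrist_force: [-2.6, -8.1, 5.8]
finger_gap: 0.0386
grip_force: 4.4
```

>>> {"name": "drive_tool", "arguments": {"rotation": [[0,0,0],[0,0,0],[0,0,0],[0,0,0],[0,0,0],[0,0,0],[0,0,0]], "dp": [[0.0002,0.0009,0],[0.0002,0.0009,0],[0.0002,0.0009,0],[0.0002,0.0009,0],[0.0002,0.0009,0],[0.0002,0.0009,0],[0,0,0]], "fingers": [0.42,0.4,0.38,0.36,0.34,0.32,0.31]}}

```text
time_s: 10.22
position: [0.5376, 0.0159, 0.0629]
tcp_rot: [0.994, -0.106, 0.001, 0.001]
wrist_force: [-1.9, -8.2, 4.2]
finger_gap: 0.0273
grip_force: 12.8
```

>>> {"name": "drive_tool", "arguments": {"rotation": [[0,0,0],[0,0,0],[0,0,0],[0,0,0],[0,0,0]], "dp": [[-0.001,-0.0045,0],[-0.001,-0.0045,0],[-0.001,-0.0045,0],[0,0,0],[0,0,0]], "fingers": [0.45,0.57,0.66,0.66,0.64]}}

```text
time_s: 10.85
position: [0.5339, 0.0042, 0.0622]
tcp_rot: [0.994, -0.106, -0.0, -0.0]
wrist_force: [-0.5, -0.8, -1.0]
finger_gap: 0.0561
grip_force: 0.0
```

```bash
cat > jaw.py <<'E'
from fit import *
s=env.observe(); print(s["time_s"],s["position"],s["wrist_force"].round(1) if hasattr(s["wrist_force"],"round") else s["wrist_force"],s["finger_gap"])
c,sn=np.cos(f.x[2]),np.sin(f.x[2])
for cam in("wrist","scene","top"):
    M=wcam(); env.grab_frame(cam)
    for n in("pad","cassette","trigger_grip"):
        for d in env.mark_of(cam,n)[:1]:
            z=.099 if n[0]=="t" else .042
            p=wonz(M,d["position"],z) if cam=="wrist" else onz(cam,d["position"],z)
            print(cam,n,round(d["confidence"],2),"clamp x mm",round(1e3*(c*(p[0]-f.x[0])+sn*(p[1]-f.x[1])),1))
E
python3 jaw.py
```

```text
10.85 [0.53389414 0.0042189  0.06216135] [-0.5 -0.8 -1. ] 0.056143061259130864
wrist pad 0.81 clamp x mm 67.4
wrist cassette 0.58 clamp x mm 110.4
wrist trigger_grip 0.85 clamp x mm -12.6
scene pad 0.64 clamp x mm 123.6
scene cassette 0.73 clamp x mm 104.9
scene trigger_grip 0.57 clamp x mm -11.4
top pad 0.67 clamp x mm 3.8
top cassette 0.76 clamp x mm 109.7
```

>>> {"name": "drive_tool", "arguments": {"rotation": [[0,0,0],[0,0,0],[0,0,0],[0,0,0],[0,0,0],[0,0,0],[0,0,0],[0,0,0]], "dp": [[0,0,0],[0.0002,0.0009,0],[0.0002,0.0009,0],[0.0002,0.0009,0],[0.0002,0.0009,0],[0.0002,0.0009,0],[0.0002,0.0009,0],[0.0002,0.0009,0]], "fingers": [0.62,0.6,0.58,0.56,0.54,0.52,0.5,0.48]}}

```text
time_s: 12.45
position: [0.5358, 0.009, 0.0629]
tcp_rot: [0.994, -0.106, 0.0, 0.001]
wrist_force: [-3.9, -7.6, 6.8]
finger_gap: 0.042
grip_force: 4.3
```

>>> {"name": "drive_tool", "arguments": {"rotation": [[0,0,0],[0,0,0],[0,0,0],[0,0,0],[0,0,0],[0,0,0],[0,0,0],[0,0,0]], "dp": [[0.0002,0.0009,0],[0.0002,0.0009,0],[0.0002,0.0009,0],[0.0002,0.0009,0],[0.0002,0.0009,0],[0.0002,0.0009,0],[0.0002,0.0009,0],[0.0002,0.0009,0]], "fingers": [0.46,0.44,0.42,0.4,0.38,0.36,0.34,0.31]}}

```text
time_s: 13.45
position: [0.5375, 0.0159, 0.0629]
tcp_rot: [0.994, -0.106, 0.001, 0.001]
wrist_force: [-3.2, -11.1, 4.9]
finger_gap: 0.0274
grip_force: 11.6
```

>>> {"name": "drive_tool", "arguments": {"rotation": [[0,0,0],[0,0,0],[0,0,0],[0,0,0],[0,0,0],[0,0,0]], "dp": [[0,0,0],[-0.001,-0.0045,0],[-0.001,-0.0045,0],[-0.001,-0.0045,0],[0,0,0],[0,0,0]], "fingers": [0.31,0.45,0.57,0.66,0.66,0.64]}}

```text
time_s: 14.2
position: [0.5339, 0.0042, 0.0621]
tcp_rot: [0.994, -0.106, -0.0, -0.0]
wrist_force: [-0.2, -0.0, -0.1]
finger_gap: 0.0561
grip_force: 0.0
```

```bash
python3 jaw.py
```

```text
14.2 [0.53387201 0.00424542 0.06211027] [-0.2 -0.  -0.1] 0.05610333883401269
wrist pad 0.62 clamp x mm 76.5
wrist cassette 0.96 clamp x mm 112.0
wrist trigger_grip 0.9 clamp x mm -12.1
scene pad 0.68 clamp x mm 77.8
scene cassette 0.97 clamp x mm 105.8
scene trigger_grip 0.75 clamp x mm -13.9
top cassette 0.63 clamp x mm 115.2
```

>>> {"name": "drive_tool", "arguments": {"rotation": [[0,0,0],[0,0,0],[0,0,0],[0,0,0],[0,0,0],[0,0,0],[0,0,0],[0,0,0]], "dp": [[-0.0002,-0.0009,0],[0,0,0],[0.0002,0.0009,0],[0.0002,0.0009,0],[0.0002,0.0009,0],[0.0002,0.0009,0],[0.0002,0.0009,0],[0.0002,0.0009,0]], "fingers": [0.62,0.6,0.58,0.56,0.54,0.52,0.5,0.48]}}

```text
time_s: 15.8
position: [0.5351, 0.0088, 0.0623]
tcp_rot: [0.994, -0.106, 0.0, -0.0]
wrist_force: [0.9, 2.9, -1.0]
finger_gap: 0.0422
grip_force: 10.0
```

>>> {"name": "drive_tool", "arguments": {"rotation": [[0,0,0],[0,0,0],[0,0,0],[0,0,0]], "dp": [[0.0002,0.0009,0],[0.0002,0.0009,0],[0.0002,0.0009,0],[0.0002,0.0009,0]], "fingers": [0.46,0.44,0.42,0.4]}}

```text
time_s: 16.3
position: [0.5359, 0.0122, 0.0623]
tcp_rot: [0.994, -0.106, -0.0, -0.0]
wrist_force: [1.0, 2.7, 0.5]
finger_gap: 0.0352
grip_force: 10.8
```

>>> {"name": "drive_tool", "arguments": {"rotation": [[0,0,0],[0,0,0],[0,0,0],[0,0,0],[0,0,0]], "dp": [[0.0002,0.0009,0],[0.0002,0.0009,0],[0.0002,0.0009,0],[0.0002,0.0009,0],[0,0,0]], "fingers": [0.38,0.36,0.34,0.31,0.31]}}

```text
time_s: 16.92
position: [0.5367, 0.016, 0.0623]
tcp_rot: [0.994, -0.106, 0.0, -0.0]
wrist_force: [1.5, 6.0, 0.4]
finger_gap: 0.0277
grip_force: 18.5
```

>>> {"name": "drive_tool", "arguments": {"rotation": [[0,0,0],[0,0,0],[0,0,0],[0,0,0],[0,0,0]], "dp": [[-0.0008,-0.0036,0],[-0.001,-0.0045,0],[-0.001,-0.0045,0],[0,0,0],[0,0,0]], "fingers": [0.45,0.57,0.66,0.66,0.64]}}

```text
time_s: 17.55
position: [0.5338, 0.0023, 0.0623]
tcp_rot: [0.994, -0.106, -0.0, 0.0]
wrist_force: [-0.3, -0.0, 0.6]
finger_gap: 0.0561
grip_force: 0.0
```

```bash
python3 jaw.py
```

```text
17.55 [0.53380862 0.00227191 0.06230783] [-0.3 -0.   0.6] 0.05610330780963889
wrist cassette 0.73 clamp x mm 116.4
wrist trigger_grip 0.57 clamp x mm -13.1
scene pad 0.83 clamp x mm 78.6
scene cassette 0.55 clamp x mm 109.9
scene trigger_grip 0.77 clamp x mm -15.6
top cassette 0.68 clamp x mm 116.5
```

>>> {"name": "drive_tool", "arguments": {"rotation": [[0,0,0],[0,0,0],[0,0,0],[0,0,0],[0,0,0],[0,0,0],[0,0,0],[0,0,0]], "dp": [[0,0,0],[0,0,0],[0.0002,0.0009,0],[0.0002,0.0009,0],[0.0002,0.0009,0],[0.0002,0.0009,0],[0.0002,0.0009,0],[0.0002,0.0009,0]], "fingers": [0.62,0.6,0.58,0.56,0.54,0.52,0.5,0.48]}}

```text
time_s: 19.15
position: [0.5351, 0.0088, 0.0623]
tcp_rot: [0.994, -0.106, 0.0, -0.0]
wrist_force: [0.7, 2.9, 0.5]
finger_gap: 0.0428
grip_force: 10.5
```

>>> {"name": "drive_tool", "arguments": {"rotation": [[0,0,0],[0,0,0],[0,0,0]], "dp": [[0.0002,0.0009,0],[0.0002,0.0009,0],[0.0002,0.0009,0]], "fingers": [0.46,0.44,0.42]}}

```text
time_s: 19.52
position: [0.5357, 0.0113, 0.0624]
tcp_rot: [0.994, -0.106, 0.0, -0.0]
wrist_force: [1.1, 3.4, 1.0]
finger_gap: 0.0372
grip_force: 11.5
```

>>> {"name": "drive_tool", "arguments": {"rotation": [[0,0,0],[0,0,0],[0,0,0]], "dp": [[0.0002,0.0009,0],[0.0002,0.0009,0],[0.0002,0.0009,0]], "fingers": [0.4,0.38,0.36]}}

```text
time_s: 19.9
position: [0.5362, 0.0138, 0.0623]
tcp_rot: [0.994, -0.106, -0.0, 0.0]
wrist_force: [-0.2, 3.7, 1.5]
finger_gap: 0.0322
grip_force: 15.6
```

>>> {"name": "drive_tool", "arguments": {"rotation": [[0,0,0],[0,0,0]], "dp": [[0.0002,0.0009,0],[0,0,0]], "fingers": [0.345,0.345]}}

```text
time_s: 20.15
position: [0.5364, 0.0145, 0.0623]
tcp_rot: [0.994, -0.106, -0.0, 0.0]
wrist_force: [-0.5, 3.8, -0.0]
finger_gap: 0.0305
grip_force: 16.0
```

>>> {"name": "drive_tool", "arguments": {"rotation": [[0,0,0],[0,0,0]], "dp": [[0.0002,0.0009,0],[0,0,0]], "fingers": [0.325,0.325]}}

```text
time_s: 20.4
position: [0.5365, 0.0154, 0.0623]
tcp_rot: [0.994, -0.106, -0.0, 0.0]
wrist_force: [-0.4, 3.3, 1.3]
finger_gap: 0.0289
grip_force: 16.1
```

>>> {"name": "drive_tool", "arguments": {"rotation": [[0,0,0],[0,0,0]], "dp": [[0.0001,0.0006,0],[0,0,0]], "fingers": [0.31,0.31]}}

```text
time_s: 20.65
position: [0.5367, 0.016, 0.0623]
tcp_rot: [0.994, -0.106, -0.0, 0.0]
wrist_force: [-0.3, 2.3, -0.2]
finger_gap: 0.0276
grip_force: 19.6
```

>>> {"name": "drive_tool", "arguments": {"rotation": [[0,0,0],[0,0,0],[0,0,0],[0,0,0],[0,0,0]], "dp": [[-0.0008,-0.0036,0],[-0.001,-0.0045,0],[-0.001,-0.0045,0],[0,0,0],[0,0,0]], "fingers": [0.45,0.57,0.66,0.66,0.64]}}

```text
time_s: 21.28
position: [0.534, 0.0034, 0.0623]
tcp_rot: [0.994, -0.106, 0.0, 0.0]
wrist_force: [-0.2, 1.3, -0.4]
finger_gap: 0.0562
grip_force: 0.0
```

```bash
python3 jaw.py; python3 - <<'E'
from fit import *
im=save("wrist","w5"); a=cv2.resize(im[200:360,60:300],(720,480)); cv2.imwrite("pics/w5m.png",cv2.convertScaleAbs(a,alpha=1.1)[:,:,::-1])
E
```

```text
21.275 [0.53402992 0.00337828 0.06233977] [-0.2  1.3 -0.4] 0.0562361334179785
wrist pad 0.97 clamp x mm 91.1
wrist cassette 0.6 clamp x mm 118.7
wrist trigger_grip 0.85 clamp x mm -13.2
scene pad 0.48 clamp x mm 90.6
scene cassette 0.62 clamp x mm 110.1
scene trigger_grip 0.88 clamp x mm -14.1
```

View pics/w5m.png

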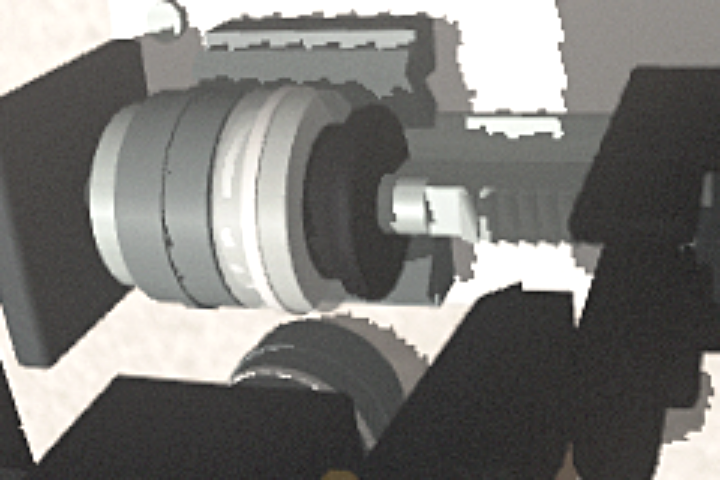

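>>> {"name": "drive_tool", "arguments": {"rotation": [[0,0,0],[0,0,0],[0,0,0]], "dp": [[0,0,0],[0,0,0],[0.0002,0.0009,0]], "fingers": [0.62,0.6,0.58], "newtons": 20}}

```text
time_s: 22.3
position: [0.5342, 0.0046, 0.0623]
tcp_rot: [0.994, -0.106, 0.0, -0.0]
wrist_force: [-0.1, -1.2, 0.6]
finger_gap: 0.0513
grip_force: 3.8
```

>>> {"name": "drive_tool", "arguments": {"rotation": [[0,0,0],[0,0,0]], "dp": [[0.0002,0.0009,0],[0,0,0]], "fingers": [0.56,0.56]}}

```text
time_s: 22.55
position: [0.5344, 0.0054, 0.0623]
tcp_rot: [0.994, -0.106, -0.0, 0.0]
wrist_force: [-0.4, 2.2, 0.8]
finger_gap: 0.0494
grip_force: 5.0
```

>>> {"name": "drive_tool", "arguments": {"rotation": [[0,0,0],[0,0,0],[0,0,0]], "dp": [[0.0002,0.0009,0],[0.0002,0.0009,0],[0,0,0]], "fingers": [0.54,0.52,0.52]}}

```text
time_s: 22.92
position: [0.5347, 0.0071, 0.0623]
tcp_rot: [0.994, -0.106, -0.0, 0.0]
wrist_force: [0.4, 2.7, 1.5]
finger_gap: 0.0457
grip_force: 7.6
```

>>> {"name": "drive_tool", "arguments": {"rotation": [[0,0,0],[0,0,0]], "dp": [[0.0002,0.0009,0],[0,0,0]], "fingers": [0.505,0.505]}}

```text
time_s: 23.18
position: [0.5349, 0.0077, 0.0624]
tcp_rot: [0.994, -0.106, -0.0, 0.0]
wrist_force: [-1.5, -0.2, 0.3]
finger_gap: 0.0448
grip_force: 8.9
```

>>> {"name": "drive_tool", "arguments": {"rotation": [[0,0,0],[0,0,0]], "dp": [[0.0002,0.0009,0],[0,0,0]], "fingers": [0.485,0.485]}}

```text
time_s: 23.42
position: [0.5351, 0.0086, 0.0624]
tcp_rot: [0.994, -0.106, -0.0, 0.0]
wrist_force: [-1.3, -1.7, 2.5]
finger_gap: 0.0427
grip_force: 11.8
```

>>> {"name": "drive_tool", "arguments": {"rotation": [[0,0,0],[0,0,0]], "dp": [[0.0002,0.0009,0],[0,0,0]], "fingers": [0.465,0.465]}}

```text
time_s: 23.68
position: [0.5353, 0.0094, 0.0624]
tcp_rot: [0.994, -0.106, -0.0, 0.0]
wrist_force: [-3.1, -3.7, 3.1]
finger_gap: 0.0411
grip_force: 11.9
```

>>> {"name": "drive_tool", "arguments": {"rotation": [[0,0,0],[0,0,0]], "dp": [[0.0001,0.0005,0],[0,0,0]], "fingers": [0.445,0.445]}}

```text
time_s: 23.92
position: [0.5355, 0.0102, 0.0624]
tcp_rot: [0.994, -0.106, -0.0, 0.0]
wrist_force: [-2.5, -2.0, 2.9]
finger_gap: 0.0394
grip_force: 14.7
```

>>> {"name": "drive_tool", "arguments": {"rotation": [[0,0,0],[0,0,0]], "dp": [[0.0001,0.0005,0],[0,0,0]], "fingers": [0.425,0.425]}}

```text
time_s: 24.18
position: [0.5357, 0.0111, 0.0624]
tcp_rot: [0.994, -0.106, 0.0, -0.0]
wrist_force: [-1.4, 0.1, 3.8]
finger_gap: 0.0379
grip_force: 19.2
```

>>> {"name": "drive_tool", "arguments": {"rotation": [[0,0,0],[0,0,0]], "dp": [[0,0,0],[0,0,0]], "fingers": [0.42,0.42]}}

```text
time_s: 24.42
position: [0.5357, 0.0111, 0.0623]
tcp_rot: [0.994, -0.106, 0.0, -0.0]
wrist_force: [-1.3, 2.0, 3.1]
finger_gap: 0.0372
grip_force: 20.0
```

>>> {"name": "drive_tool", "arguments": {"rotation": [[0,0,0],[0,0,0],[0,0,0],[0,0,0],[0,0,0],[0,0,0],[0,0,0],[0,0,0]], "dp": [[0,0,0],[-0.0008,-0.0036,0],[-0.0008,-0.0036,0],[0,0,0],[0,0,0],[0,0,0.03],[0,0,0.05],[0,0,0.05]], "fingers": [0.47,0.57,0.68,0.8,0.8,0.8,0.8,0.8]}}

```text
time_s: 25.42
position: [0.5337, 0.004, 0.1935]
tcp_rot: [0.994, -0.106, -0.0, -0.0]
wrist_force: [0.9, -0.9, 0.5]
finger_gap: 0.071
grip_force: 0.0
```

```bash
python3 jaw.py; python3 - <<'E'
from fit import *
s=env.observe(); print(np.round(s["joint_positions"],2))
p=W(f.x,(-.104,0,.075)); print("tab",p, "dp",p-s["position"])
M=wcam(); env.grab_frame("wrist")
for d in env.mark_of("wrist","release_tab")[:1]: print(wonz(M,d["position"],.075),d["confidence"],W(f.x,(-.102,0,.075)))
E
```

```text
25.425 [0.53366494 0.00398054 0.1935221 ] [ 0.9 -0.9  0.5] 0.07095008536637602
wrist pad 0.61 clamp x mm 91.6
wrist cassette 0.24 clamp x mm -16.8
wrist trigger_grip 0.62 clamp x mm -11.6
scene pad 0.49 clamp x mm 90.5
scene cassette 0.72 clamp x mm 111.6
scene trigger_grip 0.95 clamp x mm -13.2
[-0.22  0.1   1.72  0.    1.32  1.57]
tab [ 0.51065163 -0.10639566  0.075     ] dp [-0.02287972 -0.11010496 -0.11638452]
[ 0.50955038 -0.10420981  0.075     ] 0.92 [ 0.5110731  -0.10444057  0.075     ]
```

>>> {"name": "drive_tool", "arguments": {"rotation": [[0,0,9],[0,0,9],[0,0,9],[0,0,9],[0,0,6],[0,0,0],[0,0,0],[0,0,0]], "dp": [[-0.006,-0.0275,0],[-0.006,-0.0275,0],[-0.006,-0.0275,0],[-0.006,-0.0275,0],[0,0,-0.03],[0,0,-0.04],[0,0,-0.03],[0,0,0]], "fingers": [0.5,0.2,0,0,0,0,0,0]}}

```text
time_s: 27.12
position: [0.5079, -0.1055, 0.09]
tcp_rot: [0.966, 0.257, -0.002, -0.002]
wrist_force: [-0.7, -0.9, 1.7]
finger_gap: 0.0005
grip_force: 0.0
```

>>> {"name": "drive_tool", "arguments": {"rotation": [[0,0,0],[0,0,0],[0,0,0],[0,0,0],[0,0,0]], "dp": [[0,0,-0.005],[0,0,-0.005],[0,0,-0.005],[0,0,-0.005],[0,0,-0.005]], "fingers": [0,0,0,0,0]}}

```text
time_s: 27.75
position: [0.51, -0.1064, 0.0671]
tcp_rot: [0.966, 0.257, 0.0, 0.0]
wrist_force: [-0.5, 0.4, -0.1]
finger_gap: 0.0007
grip_force: 0.0
```

>>> {"name": "drive_tool", "arguments": {"rotation": [[0,0,0],[0,0,0],[0,0,0],[0,0,0],[0,0,0]], "dp": [[0,0,-0.005],[0,0,-0.005],[0,0,-0.005],[0,0,-0.003],[0,0,0]], "fingers": [0,0,0,0,0]}}

```text
time_s: 28.38
position: [0.5098, -0.1063, 0.049]
tcp_rot: [0.966, 0.257, -0.0, -0.0]
wrist_force: [-0.9, 0.5, -0.6]
finger_gap: 0.0002
grip_force: 0.0
```

>>> {"name": "drive_tool", "arguments": {"rotation": [[0,0,0],[0,0,0]], "dp": [[0,0,-0.003],[0,0,0]], "fingers": [0,0]}}

```text
time_s: 28.62
position: [0.5099, -0.1063, 0.0462]
tcp_rot: [0.966, 0.257, -0.0, -0.0]
wrist_force: [0.3, -0.7, 0.3]
finger_gap: 0.0007
grip_force: 0.0
```

>>> {"name": "drive_tool", "arguments": {"rotation": [[0,0,0],[0,0,0],[0,0,0]], "dp": [[0,0,-0.003],[0,0,-0.002],[0,0,0]], "fingers": [0,0,0]}}

```text
time_s: 29.0
position: [0.5099, -0.1063, 0.0412]
tcp_rot: [0.966, 0.257, -0.0, -0.0]
wrist_force: [0.1, 0.7, 0.3]
finger_gap: 0.0001
grip_force: 0.0
```

>>> {"name": "drive_tool", "arguments": {"rotation": [[0,0,0],[0,0,0]], "dp": [[0,0,-0.003],[0,0,0]], "fingers": [0,0]}}

```text
time_s: 29.25
position: [0.5103, -0.107, 0.0387]
tcp_rot: [0.966, 0.257, 0.0, 0.001]
wrist_force: [-0.6, -3.2, 3.1]
finger_gap: 0.0001
grip_force: 1.8
```

>>> {"name": "drive_tool", "arguments": {"rotation": [[0,0,0],[0,0,0]], "dp": [[0,0,-0.003],[0,0,0]], "fingers": [0,0]}}

```text
time_s: 29.5
position: [0.5104, -0.1065, 0.0353]
tcp_rot: [0.966, 0.257, 0.0, 0.0]
wrist_force: [1.4, -2.5, 3.2]
finger_gap: 0.0005
grip_force: 1.7
```

>>> {"name": "drive_tool", "arguments": {"rotation": [[0,0,0],[0,0,0]], "dp": [[0,0,-0.003],[0,0,0]], "fingers": [0,0]}}

```text
time_s: 29.75
position: [0.5105, -0.1067, 0.0328]
tcp_rot: [0.966, 0.257, 0.0, 0.0]
wrist_force: [-0.6, -2.2, 8.1]
finger_gap: 0.0003
grip_force: 3.8
```

>>> {"name": "drive_tool", "arguments": {"rotation": [[0,0,0],[0,0,0]], "dp": [[0,0,-0.0015],[0,0,0]], "fingers": [0,0]}}

```text
time_s: 30.0
position: [0.5107, -0.1068, 0.0322]
tcp_rot: [0.966, 0.257, 0.0, 0.001]
wrist_force: [-4.1, -2.1, 15.3]
finger_gap: 0.0004
grip_force: 8.0
```

```bash
python3 jaw.py
```

```text
30.0 [ 0.51068968 -0.1068231   0.03224331] [-4.1 -2.1 15.3] 0.0004196755995845986
wrist pad 0.64 clamp x mm 62.3
wrist cassette 0.61 clamp x mm 120.2
wrist trigger_grip 0.4 clamp x mm -23.2
scene pad 0.66 clamp x mm 62.9
scene cassette 0.83 clamp x mm 114.9
scene trigger_grip 0.95 clamp x mm -16.3
top pad 0.5 clamp x mm 68.7
top cassette 0.94 clamp x mm 119.7
top trigger_grip 0.8 clamp x mm -10.3
```

>>> {"name": "drive_tool", "arguments": {"rotation": [[0,0,0],[0,0,0],[0,0,0],[0,0,0],[0,0,0],[0,0,0],[0,0,0],[0,0,0]], "dp": [[0,0,0.0005],[0,0,0],[0,0,0],[0,0,0],[0,0,0],[0,0,0],[0,0,0],[0,0,0]], "fingers": [0,0,0,0,0,0,0,0]}}

```text
time_s: 31.6
position: [0.5106, -0.1068, 0.0324]
tcp_rot: [0.966, 0.257, 0.0, 0.001]
wrist_force: [-3.5, -1.1, 13.0]
finger_gap: 0.0004
grip_force: 6.5
```

>>> {"name": "drive_tool", "arguments": {"rotation": [[0,0,0],[0,0,0],[0,0,0],[0,0,0],[0,0,0],[0,0,0],[0,0,0]], "dp": [[0,0,0.005],[0,0,0.01],[0,0,0.04],[0,0,0.05],[0,0,0.05],[0,0,0],[0,0,0]], "fingers": [0,0,0,0,0,0,0]}}

```text
time_s: 32.48
position: [0.5092, -0.1059, 0.1855]
tcp_rot: [0.966, 0.257, -0.001, -0.001]
wrist_force: [-0.1, 0.0, -0.5]
finger_gap: 0.0006
grip_force: 0.0
```

```bash
python3 jaw.py; python3 - <<'E'
from fit import *
M=wcam(); im=save("wrist","w6")
q=wproj(M,W(f.x,(.09,0,.042))).astype(int); print(q)
r,c=max(q[0]-110,0),max(min(q[1]-150,340),0)
a=cv2.resize(im[r:r+220,c:c+300],(780,572)); cv2.imwrite("pics/w6m.png",a[:,:,::-1])
E
```

```text
32.475 [ 0.50922462 -0.10587285  0.18547904] [-0.1  0.  -0.5] 0.0005535682171888069
wrist pad 0.7 clamp x mm 63.4
wrist cassette 0.59 clamp x mm 120.5
wrist trigger_grip 0.58 clamp x mm -11.6
scene pad 0.73 clamp x mm 63.9
scene cassette 0.84 clamp x mm 117.2
scene trigger_grip 0.59 clamp x mm -16.6
top pad 0.78 clamp x mm 67.0
top cassette 0.58 clamp x mm 119.7
top trigger_grip 0.58 clamp x mm -8.2
[ 79 155]
```

View pics/w6m.png

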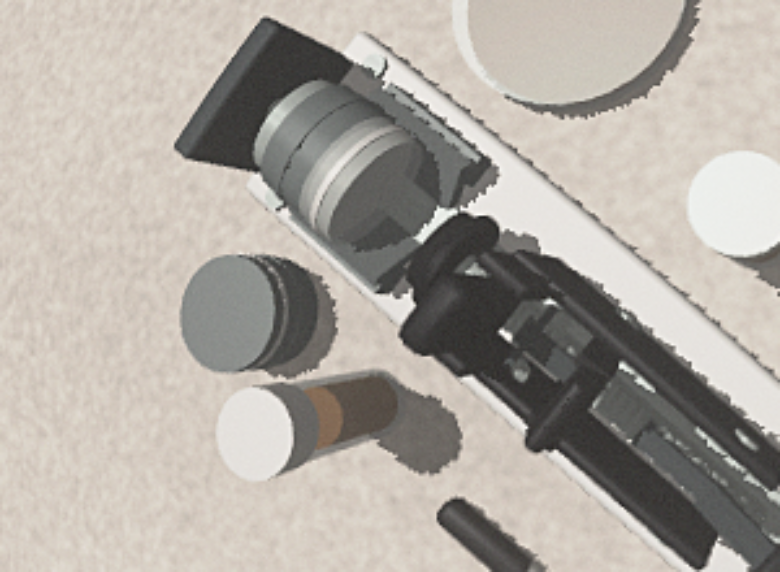

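The jaw is fully open at crop pixel (455, 260). The closed cassette lies in the saddle against the stop, around (345, 165), and the objects around it haven't moved.

```bash
python3 -c "
from rig import env; print(env.job_done())"
```

```text
the job is handed in; nothing more can be done
None
```

The job is handed in: five trigger squeezes closed the cap, the last ending at a 20 N grip (about 21 N on the cassette by your table), the release tab let the jaw spring fully open, and the closed cassette lies in its saddle.

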